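Load the tube mixer and dial its speed

TASK

Take the tube block out of its purple stand by its two ends, set it down upright on the blue mat, let go, and take it again by its long sides to load it flat into the metal cradle of the white mixer; do not drop it. Then roll the mixer's orange thumbwheel until its red line is level with the green line beside it, without turning the green one, and leave the other things on the bench where they are.

Things in the scene. Friction and masses are not known exactly. Their poses are not given: they have to be found in the camera images.
- block: Aluminium tube block, loose: 62 mm long (its x) x 34 mm wide (its y) x 42 mm high, with 8 low caps (red, yellow; 3 mm proud) on top, about 0.25 kg. Origin at the centre of its underside, z up. In the stand only its ends can be taken (closing along its x over 62 mm); in the cradle only its long sides (closing along its y over 34 mm) leave room for fingers.
- stand: Purple storage stand, fixed: a grey base plate 90 x 60 x 4 mm with two purple walls along its x, 50 mm long, 8 mm thick, tops 46 mm above the bench, inner gap 41 mm. Origin at the centre of its underside. The block starts between the walls on the 4 mm base, its x along the stand's x, its ends sticking out 6 mm past the walls.
- mat: Blue square mat, fixed, 120 x 120 x 3 mm, for putting things down. Origin at the centre of its underside.
- mixer: White tube mixer, fixed: 150 mm (its x) x 230 mm (its y) x 55 mm high; top panel 55 mm above the bench. Origin at the centre of its underside. Its +y half carries the cradle, its -y half the thumbwheel and its window.
- cradle (a point): Centre of the cradle's floor, 55 mm above the bench, at (0, 57.5) mm in the mixer's x, y; axes as the mixer's. Two aluminium end walls across x, 42 mm high, 8 mm thick, 70 mm apart inside; two lips along x, 3 mm high, 4 mm thick, 44 mm apart inside. The loaded block stands here upright, its x along the mixer's x, either way round.
- wheel_top (a point): Topmost point of the ribbed orange thumbwheel, 63 mm above the bench, 8 mm above the panel, at (0, -85) mm in the mixer's x, y; axes as the mixer's. Radius 28 mm, 9 mm wide, axle along the mixer's y, in a slot 46 x 13 mm. It is sprung: it yields up to 5 mm down, 1.5 N per mm. Press 2 to 3 mm with a shut fingertip and stroke up to 20 mm along x: friction rolls it. It stays as left.
- wheel (a joint): Angle of the thumbwheel, -1.0 to 1.1 rad; 0 when the red mark is on top; grows as the top of the wheel is rolled towards the mixer's +x, about 1 rad per 28 mm of fingertip stroke without slip. It always starts to the -x side of the green mark.
- red_mark (a point): Red line on the rim of the white drum that turns with the thumbwheel: radius 25 mm, 10 mm wide, 32 mm to the +y side of the wheel on the same axle (axle 35 mm above the bench), seen in a window 46 x 26 mm. The point lies on the rim; its x is along the rim, its z away from the axle, its y the mixer's y.
- green_mark (a point): Green line on the rim of a like grey set ring next to the drum, same radius and axle line, 11.5 mm further to +y; axes in the same way. It marks the wanted speed; the ring is stiff (about 24 N at its rim) and is not to be turned. The setting is right when red and green lines stand at the same angle about the axle.
- bottle: Bystander: amber bottle with a blue cap, 60 mm in diameter, 130 mm tall, loose; origin at the centre of its underside.
- tipbox: Bystander: yellow and orange tip box, 85 x 115 x 58 mm, loose; origin at the centre of its underside.
- jar: Bystander: glass jar with a white cap, 56 mm in diameter, 70 mm tall, loose; origin at the centre of its underside.

How it is judged:
By the outcome, as a careful person would: the job done as asked, in the order asked, and still so for the second after the job is handed in, with the robot touching nothing.
It also fails if it takes over 64 s, if anything falls off the work surface, if the arm or the gripper's body presses on something with over 40 N, if the wrist force passes 120 N, or if a joint passes its speed limit or range.

ROBOT

A 6-joint arm with a two-finger parallel gripper is mounted at the origin on the work surface. World frame = base frame: x ahead of the robot, y to its left, z up, the work surface at z = 0. Lengths are in mm, angles in rad, forces in N, time in s.
With the tool pointing down it reaches from about 400 to 825 mm from the base axis. Payload 7 kg.
Tool frame: the origin (TCP) lies at the very end of the fingers, on their centre line; the grasp point (between the pads) lies 19 mm behind it; z points along the fingers, y is the direction in which the jaws open and shut (so a half turn about z gives the same grasp; the last joint's range is limited). The gripper opens to 88 mm and grips with 3 to 60 N. Pads are 19 mm wide; open, the fingers measure 130 mm over their backs; the gripper's body (78 mm by 193 mm) begins 47 mm behind the grasp point.
Start: joints at [-1.007, 0.359, 0.012, 0, -1.224, -0.288], TCP at [183.788, -649.475, 226.561] pointing down, gripper open.
Joint ranges: [-3.07, 3.07], [-1.43, 2.12], [-1.02, 1.25], [-3.03, 1.67], [-3.05, -0], [-3.03, 3.03]. Speed limits (rad/s): [2.39, 2.39, 3.01, 3.14, 3.14, 3.14].

INTERFACE

Orientations are given as a unit quaternion [x, y, z, w].
In Python, from plant import bot gives the robot as it stands. Calls block until the motion is done:
- bot.move_ptp(position, orientation): joint-space move of the TCP to a pose.
- bot.line_to(position, velocity=150, ori=None): straight line of the TCP; ori=None keeps the orientation; velocity is the mean speed in mm/s.
- bot.move_joints(angles): joint-space move.
- bot.move_gripper(opening, force=None): finger opening in mm; force is the grip in N (None keeps the last); returns when the fingers have stopped.
- bot.pause(seconds).
- bot.solve_ik(position, orientation): joint angles nearest the present ones, or None.
- bot.read_state(): the state.
- bot.camera(name): name is "scene" or "top" or "wrist"; returns the picture (400x640x3 uint8, red, green, blue); there is no depth.
- bot.get_calibration(name): a dict with "fx", "fy", "cx", "cy" (pixels), "view" (4x4, takes a point from world to camera coordinates); the wrist camera has in their place "T_tool_cam" (4x4, takes a point from camera to tool coordinates, whose origin is the TCP and whose axes are the flange's). Camera axes: x right, y up, looking along -z (the intrinsics and any distortion apply to the point x, -y, -z); pixel columns grow to the right and rows downward; lengths in mm; the calibration is good to about 2 mm. A picture is of the moment at which its call begins: read the wrist's pose just before it. get_calibration takes no time and is no camera call.
A pose or a line that the arm cannot do raises bot.Unreachable and nothing moves.
- bot.close_job(): hands the job in, once; it reports no verdict.
The state is a dict: "t": time; "joint_pos": joint angles; "qvel": joint speeds; "tau": joint torques, N m; "tcp_pos": TCP position; "eef_rot": TCP orientation; "contact_force": force on the tool from outside, world axes, zero at the start; "moment": the same for the moment, N m; "width": finger opening in mm.
Only numpy, scipy, OpenCV 4.12 (cv2) and the standard library are available. Lean on these libraries where they do the work, as an engineer would, in place of code of your own. Each camera call takes 0.05 s, during which the arm holds its last target.

## Working session

There is one attempt and no reset: what is moved stays moved. The work goes in short steps, each a Python script; the robot and the scene stay as the last script left them, time stands still between calls to the robot, and variables do not carry over. Pictures are saved under pics/ and viewed, and the job is handed in when it is done.

```bash
ls; mkdir -p pics
python3 - <<'E'
from plant import bot
import cv2,numpy as np
np.set_printoptions(precision=4,suppress=True)
s=bot.read_state();print(s)
for n in ("scene","top","wrist"):
    im=bot.camera(n);cv2.imwrite(f"pics/{n}0.png",im[:,:,::-1]);print(n,bot.get_calibration(n))
E
```

```text
pics
{'t': 0.0, 'joint_pos': array([-1.0069,  0.3594,  0.0111, -0.0004, -1.2241, -0.2881]), 'qvel': array([ 0.0001, -0.0007, -0.003 , -0.0013, -0.0003,  0.0002]), 'tau': array([  0.0009, -58.2718,  29.306 ,   6.9973,   0.0067,  -0.0002]), 'tcp_pos': array([ 183.6614, -649.0247,  225.6203]), 'eef_rot': array([-0.1374,  0.9905,  0.0008, -0.0002]), 'contact_force': array([ 0.427 , -0.7509, -1.7761]), 'moment': array([-0.0227, -0.0288, -0.011 ]), 'width': 87.41224606037869}
scene {'fx': 399.82076357125544, 'fy': 399.82076357125544, 'cx': 321.85359820001827, 'cy': 199.112694502376, 'view': array([[    0.6359,     0.7717,    -0.0024,  -300.9763],
       [   -0.5954,     0.4926,     0.6347,   309.3145],
       [    0.491 ,    -0.4022,     0.7727, -1291.0879],
       [    0.    ,     0.    ,     0.    ,     1.    ]])}
top {'fx': 476.9465070848827, 'fy': 476.9465070848827, 'cx': 320.4632371623961, 'cy': 202.55420289486892, 'view': array([[    0.0006,    -0.9998,     0.0199,   -47.3364],
       [    0.9901,     0.0034,     0.1404,  -555.8667],
       [   -0.1404,     0.0197,     0.9899, -1168.3913],
       [    0.    ,     0.    ,     0.    ,     1.    ]])}
wrist {'fx': 317.9061403387116, 'fy': 317.9061403387116, 'cx': 321.55404790372256, 'cy': 205.27462990900082, 'T_tool_cam': array([[   0.0016,    0.9634,    0.268 ,   72.9599],
       [   1.    ,   -0.0016,   -0.    ,    0.5078],
       [   0.0004,    0.268 ,   -0.9634, -157.521 ],
       [   0.    ,    0.    ,    0.    ,    1.    ]])}
```

View pics/scene0.png

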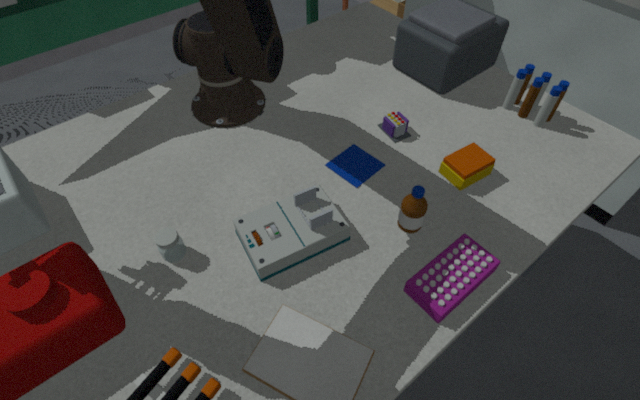

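View pics/top0.png

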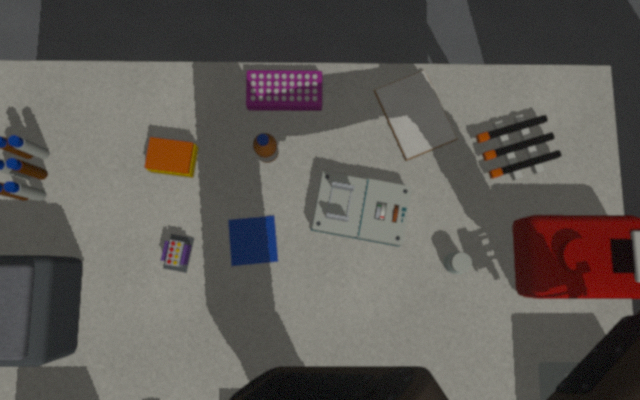

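View pics/wrist0.png

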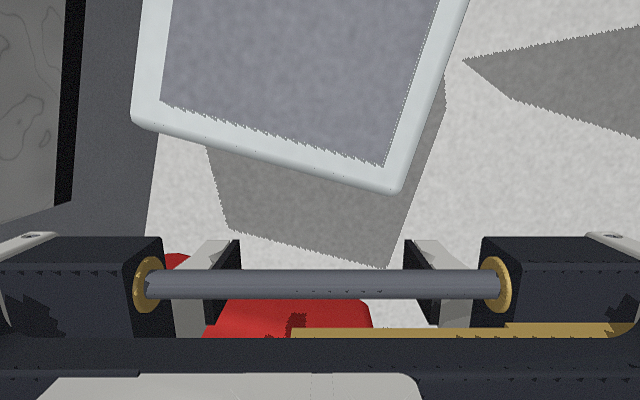

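Top view: block and stand near (176,252), mat (253,240), mixer (360,210) with cradle on the left (towards +y) and wheel near (397,213), jar (461,262), bottle (264,146), tip box (171,156). Next, a set of helpers and enlarged crops.

```bash
cat > h.py <<'E'
from plant import bot
import cv2,numpy as np
from scipy.spatial.transform import Rotation as R
np.set_printoptions(precision=3,suppress=True)
def wristview(s=None):
    s=s or bot.read_state()
    T=np.eye(4);T[:3,:3]=R.from_quat(s['eef_rot']).as_matrix();T[:3,3]=s['tcp_pos']
    return np.linalg.inv(T@bot.get_calibration('wrist')['T_tool_cam'])
def cam(n,view=None):
    c=bot.get_calibration(n);return c,(c['view'] if view is None else np.array(view))
def ray(n,px,view=None):
    c,V=cam(n,view);d=np.array([(px[0]-c['cx'])/c['fx'],-(px[1]-c['cy'])/c['fy'],-1.])
    Rm=V[:3,:3];return -Rm.T@V[:3,3],Rm.T@d/np.linalg.norm(d)
def onz(n,px,z,view=None):
    o,d=ray(n,px,view);return o+d*(z-o[2])/d[2]
def proj(n,P,view=None):
    c,V=cam(n,view);p=(V[:3,:3]@np.asarray(P,float).reshape(-1,3).T).T+V[:3,3]
    return np.c_[c['cx']+c['fx']*p[:,0]/-p[:,2],c['cy']-c['fy']*p[:,1]/-p[:,2]]
def tri(rays):
    A=sum(np.eye(3)-np.outer(d,d) for o,d in rays);b=sum((np.eye(3)-np.outer(d,d))@o for o,d in rays)
    P=np.linalg.solve(A,b);return P,[np.linalg.norm(np.cross(P-o,d)) for o,d in rays]
def q(yaw): # tool down, tool y axis at angle: jaws along world direction
    # tool x axis at world angle yaw, z down
    c,s=np.cos(yaw),np.sin(yaw)
    return R.from_matrix(np.array([[c,s,0],[s,-c,0],[0,0,-1]])).as_quat()
def wshot(name):
    s=bot.read_state();V=wristview(s);im=bot.camera('wrist');cv2.imwrite(f'pics/{name}.png',im[:,:,::-1]);np.save(f'pics/{name}.npy',V);return im,V
def mk(xy,yaw):  # frame->world 4x4
    T=np.eye(4);T[:2,:2]=[[np.cos(yaw),-np.sin(yaw)],[np.sin(yaw),np.cos(yaw)]];T[:2,3]=xy;return T
def tw(T,P): P=np.asarray(P,float).reshape(-1,3);return P@T[:3,:3].T+T[:3,3]
E
python3 - <<'E'
from h import *
for nm,px,z in [('block',(176,252),46),('mat',(253,240),3),('mixer',(360,210),55),('jar',(461,262),70),('bottle',(264,146),125),('tip',(171,156),58)]:
    print(nm,onz('top',px,z))
top=cv2.imread('pics/top0.png');sc=cv2.imread('pics/scene0.png')
a=cv2.resize(top[130:280,140:290],None,fx=4,fy=4,interpolation=cv2.INTER_CUBIC)
b=cv2.resize(top[145:260,300:420],None,fx=5,fy=5,interpolation=cv2.INTER_CUBIC)
cv2.imwrite('pics/a.png',a);cv2.imwrite('pics/b.png',b)
E
```

```text
block [430.591 310.451  46.   ]
mat [463.2   126.701   3.   ]
mixer [ 535.327 -144.778   55.   ]
jar [ 406.315 -388.715   70.   ]
bottle [679.728  90.315 125.   ]
tip [670.253 329.873  58.   ]
```

View pics/a.png

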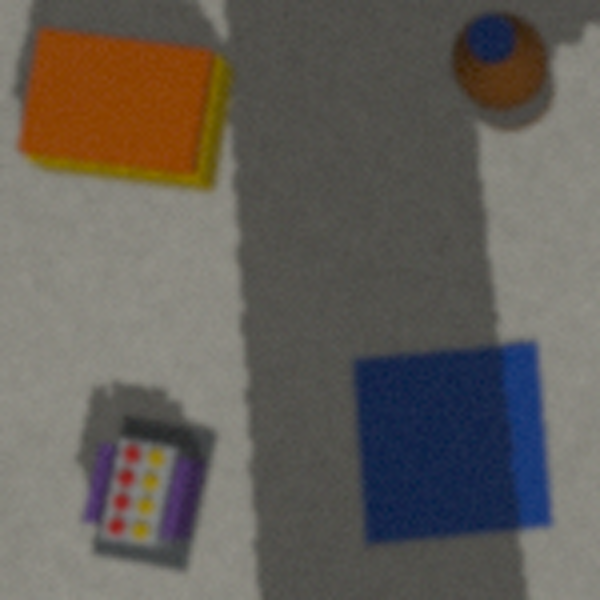

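View pics/b.png

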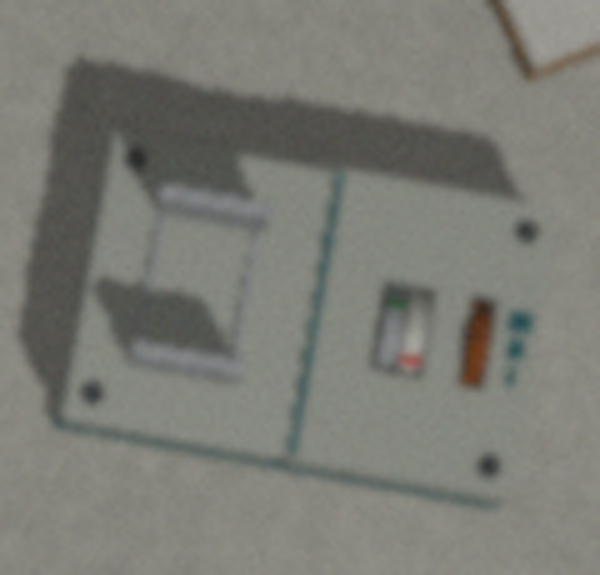

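Run:
```python
from h import *
for nm,p in [('mixer',(535,-145,250)),('cradle',(546,-88,120)),('wheel',(520,-228,80)),('block',(430,310,60)),('mat',(463,127,60))]:
    for y in (-.18,-.18+np.pi/2,-.18+np.pi,-.18-np.pi/2):
        print(nm,round(y,2),bot.solve_ik(p,q(y)))
```

```text
mixer -0.18 [ 0.089  0.145 -0.221  0.    -1.205  1.302]
mixer 1.39 [ 0.089  0.145 -0.221  0.    -1.205  2.873]
mixer 2.96 [ 0.089  0.145 -0.221  0.    -1.205 -1.839]
mixer -1.75 [ 0.089  0.145 -0.221  0.    -1.205 -0.269]
cradle -0.18 [ 0.194  0.255 -0.402  0.    -0.914  1.196]
cradle 1.39 [ 0.194  0.255 -0.402  0.    -0.914  2.767]
cradle 2.96 [ 0.194  0.255 -0.402  0.    -0.914 -1.945]
cradle -1.75 [ 0.194  0.255 -0.402  0.    -0.914 -0.374]
wheel -0.18 [-0.069  0.323 -0.413  0.    -0.835  1.459]
wheel 1.39 [-0.069  0.323 -0.413  0.    -0.835  3.03 ]
wheel 2.96 [-0.069  0.323 -0.413  0.    -0.835 -1.682]
wheel -1.75 [-0.069  0.323 -0.413  0.    -0.835 -0.111]
block -0.18 [ 0.995  0.295 -0.516  0.    -0.759  0.396]
block 1.39 [ 0.995  0.295 -0.516  0.    -0.759  1.967]
block 2.96 [ 0.995  0.295 -0.516  0.    -0.759 -2.746]
block -1.75 [ 0.995  0.295 -0.516  0.    -0.759 -1.175]
mat -0.18 [ 0.679  0.223 -0.624  0.    -0.724  0.712]
mat 1.39 [ 0.679  0.223 -0.624  0.    -0.724  2.283]
mat 2.96 [ 0.679  0.223 -0.624 -0.    -0.724 -2.429]
mat -1.75 [ 0.679  0.223 -0.624  0.    -0.724 -0.859]
```

Run:
```python
from h import *
y=-.18
bot.move_ptp((500,-110,190),q(y)); wshot('m1')
bot.line_to((475,-190,190),velocity=250); wshot('m2')
print(bot.read_state()['t'])
```

```text
2.975
```

View pics/m1.png

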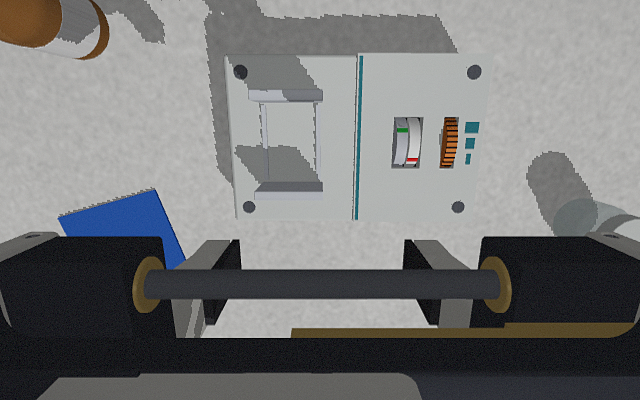

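View pics/m2.png

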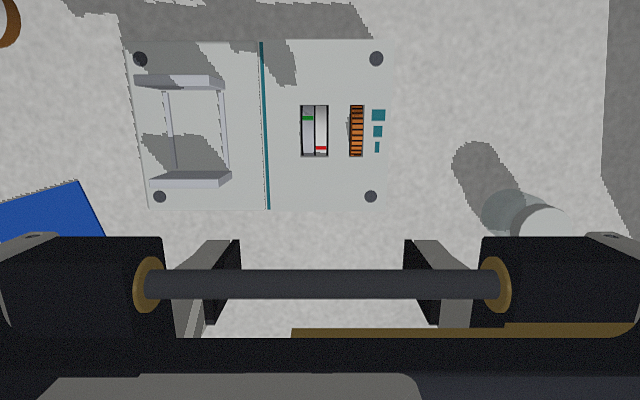

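m1 and m2 show the whole mixer: cradle on the left, window (406,142)/(314,131), wheel (449,142)/(357,131), and four dark screws. I'll enlarge both so I can pick points.

Run:
```python
import cv2,numpy as np
from h import *
for n,(x0,y0) in (('m1',(218,40)),('m2',(118,28))):
    im=cv2.imread(f'pics/{n}.png')
    cv2.imwrite(f'pics/{n}z.png',cv2.resize(im[y0:y0+194,x0:x0+280],(784,543),interpolation=cv2.INTER_CUBIC))
    g=cv2.cvtColor(im,cv2.COLOR_BGR2GRAY)
    print(n)
    m=((g<100)).astype(np.uint8);k,l,s,c=cv2.connectedComponentsWithStats(m)
    for i in range(1,k):
        if 80<s[i,4]<300 and c[i,1]<230: print('dark',s[i],c[i])
    hsv=cv2.cvtColor(im,cv2.COLOR_BGR2HSV)
    for nm,lo,hi in (('green',(50,120,50),(75,255,255)),('red',(0,150,100),(6,255,255)),('orange',(8,150,100),(18,255,255))):
        mm=cv2.inRange(hsv,lo,hi);k,l,s,c=cv2.connectedComponentsWithStats(mm)
        for i in range(1,k):
            if s[i,4]>8 and c[i,1]<230: print(nm,s[i],c[i])
```

```text
m1
dark [234  64  14  16 170] [240.271  71.282]
dark [467  65  14  14 155] [473.761  71.632]
dark [392 117  17  51 229] [396.393 141.921]
dark [465 122  14  11 145] [471.455 126.993]
dark [465 138  10  11  88] [469.489 142.614]
dark [243 201  12  12 113] [248.531 206.46 ]
dark [452 201  12  12 110] [457.655 206.645]
green [397 128  11   4  44] [402.  129.5]
red [407 158  11   3  28] [412.179 158.964]
orange [   0    0   55   46 1815] [22.011 20.819]
orange [52 27  7  6 12] [54.667 29.417]
orange [87 48 16 11 29] [95.207 53.759]
orange [445 119  10   1  10] [449.5 119. ]
orange [446 122  11   3  28] [451.036 123.179]
orange [447 127  10   3  30] [451.5 128. ]
orange [447 132  11   3  33] [452. 133.]
orange [447 137  11   4  40] [451.75  138.525]
orange [447 143  10   4  40] [451.5 144.5]
orange [446 148  10   4  39] [450.615 149.538]
orange [445 153  10   4  33] [449.606 154.818]
orange [443 158  11   3  30] [447.833 159.033]
orange [442 163  10   2  19] [446.263 163.474]
m2
dark [133  51  15  16 182] [139.791  58.33 ]
dark [369  51  14  15 160] [375.9    58.069]
dark [139  85  45   4 127] [163.457  86.402]
dark [372 110  13  11 131] [378.046 114.542]
dark [373 126   9  11  86] [377.372 130.814]
dark [153 191  13  11 116] [159.224 196.069]
dark [365 190  12  12 111] [370.225 195.946]
green [302 116  11   4  44] [307.  117.5]
red [316 146  10   3  20] [320.   147.25]
orange [352 106  10   2  20] [356.5 106.5]
orange [352 110  10   2  20] [356.5 110.5]
orange [352 114  11   3  32] [356.844 114.969]
orange [351 118  12   5  45] [356.867 120.444]
orange [351 124  12   5  45] [356.867 126.444]
orange [352 130  11   5  49] [356.939 131.939]
orange [352 136  10   4  40] [356.5 137.5]
orange [351 141  11   4  42] [356.071 142.571]
orange [351 147  11   3  31] [355.677 147.968]
orange [351 151  10   2  20] [355.5 151.5]
```

View pics/m1z.png

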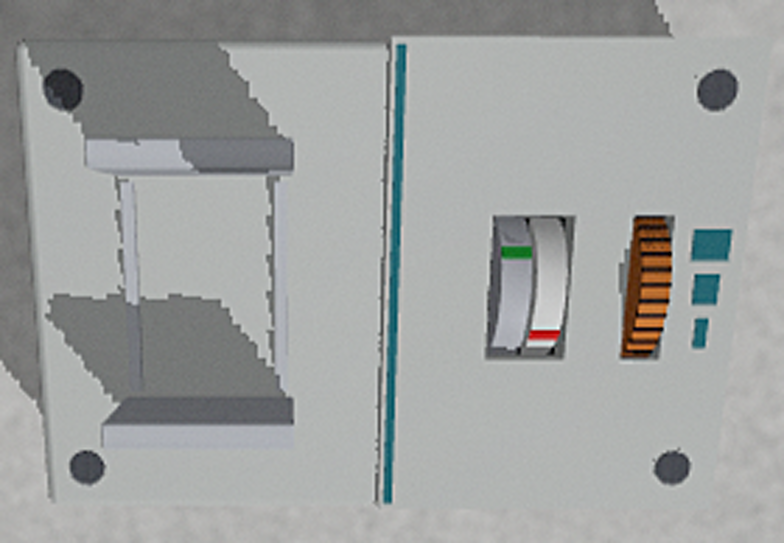

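View pics/m2z.png

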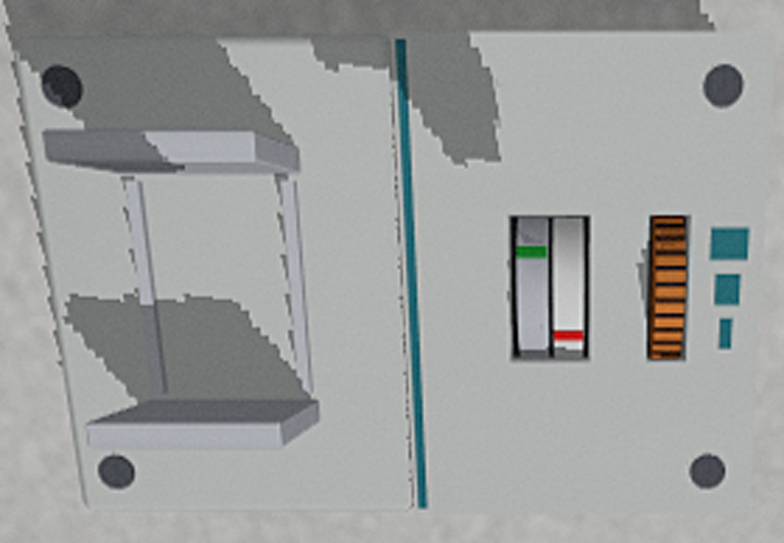

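Run:
```python
from h import *
V1,V2=np.load('pics/m1.npy'),np.load('pics/m2.npy')
pts={'TL':((240.5,71.7),(139.9,58.5)),'TR':((474,71.9),(376.2,58.4)),'BL':((248.8,206.7),(159.5,196.3)),'BR':((457.9,206.8),(370.5,196.2)),'g':((402.3,129.8),(307.3,117.8)),'r':((412.4,159.2),(320.6,147.5)),
'wallT_L':((218+85/2.8,40+139/2.8),(118+46/2.8,28+131/2.8)),'wallT_R':((218+293/2.8,40+139/2.8),(118+254/2.8,28+131/2.8)),
'wallB_L':((218+104/2.8,40+424/2.8),(118+88/2.8,28+424/2.8)),'wallB_R':((218+293/2.8,40+424/2.8),(118+283/2.8,28+424/2.8))}
P={}
for k,(a,b) in pts.items():
    P[k],e=tri([ray('wrist',a,V1),ray('wrist',b,V2)]);print(k,P[k],np.round(e,2))
c=(P['TL']+P['TR']+P['BL']+P['BR'])/4
ya=((P['TL']-P['TR'])+(P['BL']-P['BR']));xa=(P['TL']-P['BL'])+(P['TR']-P['BR'])
print('c',c,'len',np.linalg.norm(ya)/2,np.linalg.norm(xa)/2,'yaw',np.arctan2(-ya[0],ya[1]),np.arctan2(xa[1],xa[0]))
# z=55 plane
for n,V,i in (('m1',V1,0),('m2',V2,1)):
    Q=[onz('wrist',pts[k][i],55,V) for k in('TL','TR','BL','BR')];c=np.mean(Q,0);ya=Q[0]-Q[1]+Q[2]-Q[3];print(c,np.arctan2(-ya[0],ya[1]),np.linalg.norm(ya)/2)
    T=mk(c[:2],np.arctan2(-ya[0],ya[1])); 
    ch={'wheel0':(0,-85,63),'crad walls':(35,57.5,97)}
    print('mixer-frame of tri pts',{k:np.round((np.linalg.inv(T)@np.r_[P[k],1])[:3],1) for k in P})
```

```text
TL [618.9   -62.003  55.9  ] [0.07 0.07]
TR [ 583.164 -258.111   55.421] [0.07 0.07]
BL [501.019 -40.062  54.953] [0.08 0.08]
BR [ 465.313 -236.634   55.661] [0.12 0.12]
g [ 546.268 -191.727   58.344] [0.2 0.2]
r [ 518.511 -198.451   56.19 ] [0.03 0.03]
wallT_L [599.394 -72.643  93.547] [0.03 0.03]
wallT_R [ 589.161 -127.624   95.614] [0.11 0.11]
wallB_L [522.261 -59.961  96.628] [0.28 0.28]
wallB_R [ 511.769 -113.624   93.413] [0.25 0.25]
c [ 542.099 -149.202   55.484] len 199.56252389424495 119.84922750786963 yaw -0.1799633440053334 -0.18214099491036576
[ 542.167 -149.296   55.   ] -0.18049048340902268 199.9028751400417
mixer-frame of tri pts {'TL': array([59.8, 99.6, 55.9]), 'TR': array([ 59.9, -99.7,  55.4]), 'BL': array([-60.1, 100.1,  55. ]), 'BR': array([-59.9, -99.7,  55.7]), 'g': array([ 11.7, -41. ,  58.3]), 'r': array([-14.4, -52.6,  56.2]), 'wallT_L': array([42.5, 85.7, 93.5]), 'wallT_R': array([42.3, 29.8, 95.6]), 'wallB_L': array([-35.6,  84.3,  96.6]), 'wallB_R': array([-36.3,  29.6,  93.4])}
[ 542.044 -149.11    55.   ] -0.18072600530302751 199.87489874239492
mixer-frame of tri pts {'TL': array([59.9, 99.5, 55.9]), 'TR': array([ 60. , -99.8,  55.4]), 'BL': array([-60. ,  99.9,  55. ]), 'BR': array([-59.7, -99.9,  55.7]), 'g': array([ 11.8, -41.2,  58.3]), 'r': array([-14.3, -52.8,  56.2]), 'wallT_L': array([42.7, 85.5, 93.5]), 'wallT_R': array([42.5, 29.6, 95.6]), 'wallB_L': array([-35.5,  84.1,  96.6]), 'wallB_R': array([-36.2,  29.5,  93.4])}
```

The mixer fits well: screws form a ±60 × ±100 mm rectangle at z≈55, centre (542.1,-149.2), yaw -0.181. The cradle walls fall where the text says. Red is at about -0.61 rad and green about +0.49. Next, the mat and block.

Run:
```python
from h import *
y=-1.75
# tool x at yaw y; camera sees tool +x side
bot.move_ptp((430,370,170),q(y)); wshot('b1')
bot.line_to((470,340,170),velocity=250); wshot('b2')
print(bot.read_state()['t'])
```

```text
5.6583
```

View pics/b1.png

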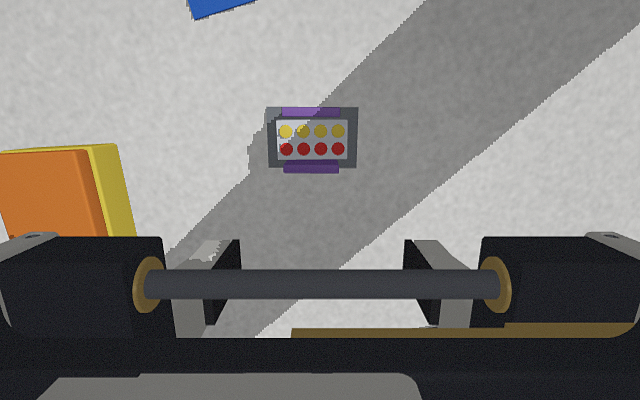

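View pics/b2.png

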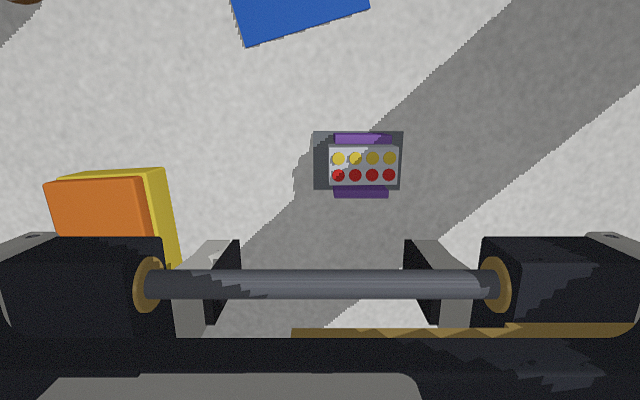

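The stand is at (312,137) in b1 and (359,161) in b2, with the block's 4×2 caps clear in both. Next I'll get cap centroids and enlargements.

Run:
```python
from h import *
A={}
for n,(x0,y0) in (('b1',(240,95)),('b2',(290,118))):
    im=cv2.imread(f'pics/{n}.png')
    cv2.imwrite(f'pics/{n}z.png',cv2.resize(im[y0:y0+90,x0:x0+130],(780,540),interpolation=cv2.INTER_CUBIC))
    hsv=cv2.cvtColor(im,cv2.COLOR_BGR2HSV);C=[]
    for nm,ms in (('y',[((18,100,60),(32,255,255))]),('r',[((0,140,60),(6,255,255)),((174,140,60),(180,255,255))])):
        mm=sum(cv2.inRange(hsv,*m) for m in ms);k,l,s,c=cv2.connectedComponentsWithStats(mm.astype(np.uint8))
        L=[(c[i],s[i,4]) for i in range(1,k) if 50<s[i,4]<260 and x0<c[i,0]<x0+130 and y0<c[i,1]<y0+90]
        L.sort(key=lambda t:t[0][0]);print(n,nm,[(np.round(a,1),b) for a,b in L]);C+= [a for a,b in L]
    A[n]=C
V1,V2=np.load('pics/b1.npy'),np.load('pics/b2.npy')
if len(A['b1'])==len(A['b2'])==8:
    P=np.array([tri([ray('wrist',a+.3,V1),ray('wrist',b+.3,V2)])[0] for a,b in zip(A['b1'],A['b2'])]);print(P,P.mean(0))
    for n,V in (('b1',V1),('b2',V2)):
        Q=np.array([onz('wrist',a+.3,49,V) for a in A[n]]);d=(Q[3]-Q[0])+(Q[7]-Q[4]);print(n,Q.mean(0),'dir',np.arctan2(d[1],d[0]),np.linalg.norm(d)/2)
```

```text
b1 y [(array([285.2, 131.1]), np.int32(130)), (array([302.8, 130.9]), np.int32(133)), (array([320.1, 130.7]), np.int32(132)), (array([337.6, 130.6]), np.int32(134))]
b1 r [(array([285.8, 148.7]), np.int32(125)), (array([303.2, 148.5]), np.int32(123)), (array([320.4, 148.4]), np.int32(121)), (array([337.5, 148.2]), np.int32(122))]
b2 y [(array([337.8, 158.1]), np.int32(124)), (array([355. , 157.9]), np.int32(124)), (array([372.2, 157.7]), np.int32(126)), (array([389.2, 157.6]), np.int32(124))]
b2 r [(array([337.9, 174.9]), np.int32(114)), (array([354.7, 174.7]), np.int32(113)), (array([371.5, 174.5]), np.int32(118)), (array([388.5, 174.3]), np.int32(114))]
[[448.958 305.26   47.643]
 [434.078 307.785  47.59 ]
 [419.4   310.121  48.655]
 [404.6   312.793  48.086]
 [451.407 319.919  48.187]
 [436.611 322.517  47.299]
 [421.823 325.091  47.008]
 [407.088 327.486  47.897]] [427.996 316.371  47.796]
b1 [427.971 316.332  49.   ] dir 2.9731815726914608 44.810037779574486
b2 [428.086 316.119  49.   ] dir 2.972743937426265 44.81465968187499
```

View pics/b1z.png

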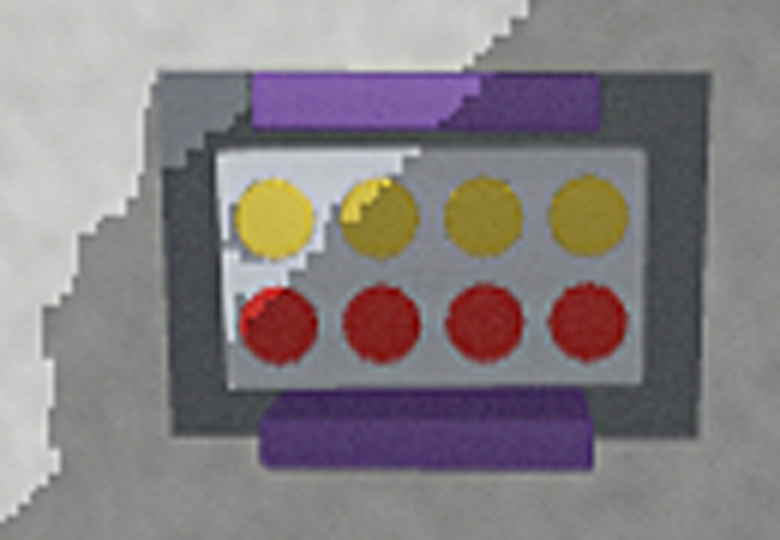

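View pics/b2z.png

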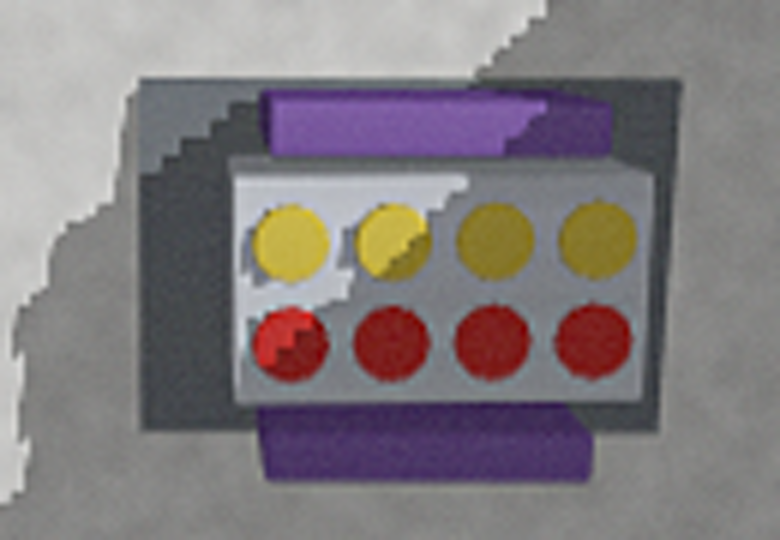

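The caps' mean is (428.0,316.3) at z≈48, which matches 4+45=49. The caps are centred on the block and its yaw is -0.169. Next I'll check the mat position, then take the block.

Run:
```python
from h import *
C=[onz('top',(140+a/4,130+b/4),3) for a,b in ((355,360),(537,343),(552,525),(368,543))];print('mat top',np.mean(C,0),[np.linalg.norm(C[i]-C[i-1]).round(1) for i in range(4)])
print('mat corner from wrist',onz('wrist',(246,47),3,np.load('pics/b2.npy')),onz('wrist',(194,19),3,np.load('pics/b1.npy')),C)
# offset of block centre by top camera
qb=q(-1.739)
bot.move_ptp((428,316.2,100),qb)
bot.line_to((428,316.2,17),velocity=80)
s=bot.read_state();print(s['t'],s['tcp_pos'],s['contact_force'])
bot.move_gripper(50,force=30)
s=bot.read_state();print(s['t'],s['width'],s['tcp_pos'],s['contact_force'],s['moment'])
wshot('g1')
```

```text
mat top [461.831 125.968   3.   ] [np.float64(117.9), np.float64(117.9), np.float64(117.8), np.float64(117.7)]
mat corner from wrist [514.875 193.857   3.   ] [515.612 193.846   3.   ] [array([514.772, 190.33 ,   3.   ]), array([526.165,  72.974,   3.   ]), array([408.949,  61.727,   3.   ]), array([397.436, 178.84 ,   3.   ])]
7.2833 [428.275 316.56   17.497] [ 0.241 -0.427  0.431]
7.825 61.65928925340839 [428.149 316.356  17.243] [-0.516 -0.58   2.729] [-0.084  0.114 -0.016]
```

View pics/g1.png

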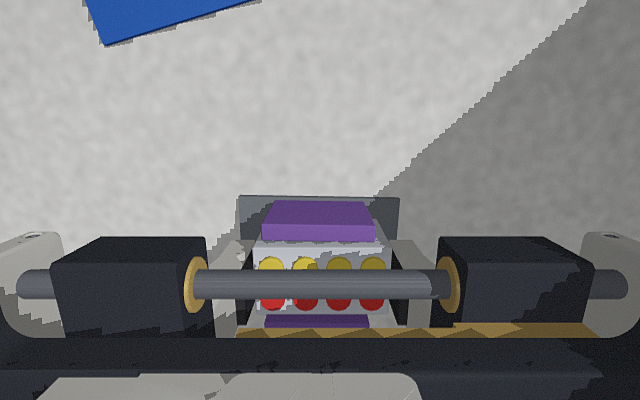

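The jaws hold both ends (width 61.7). Now lift, carry to the mat, and set down.

Run:
```python
from h import *
bot.line_to((428,316.2,90),velocity=80)
s=bot.read_state();print(s['t'],s['width'],s['contact_force'])
bot.line_to((462,127,80),velocity=150)
bot.line_to((462,127,22),velocity=80)
bot.line_to((462,127,16),velocity=20)
s=bot.read_state();print(s['t'],s['width'],s['tcp_pos'],s['contact_force'])
wshot('p0')
```

```text
8.9417 61.59231590602312 [-0.17  -0.137 -2.124]
11.7 62.08887186684449 [462.222 127.157  16.213] [-0.443  0.306  1.227]
```

View pics/p0.png

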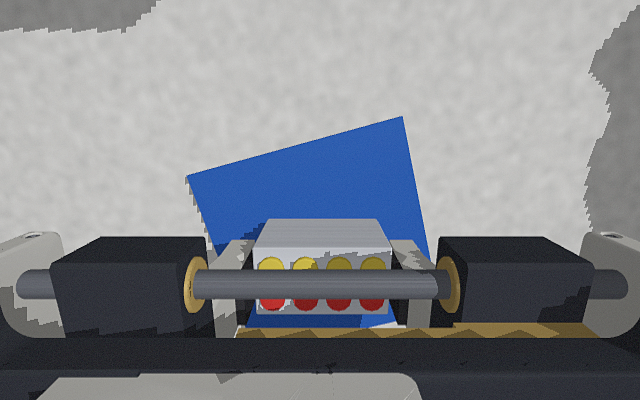

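The block stands on the mat: contact force went from -2.1 to +1.2 N. Release, back off, and look again with the tool turned 90°.

Run:
```python
from h import *
bot.move_gripper(87); bot.pause(0.1)
bot.line_to((462,127,90),velocity=150)
bot.move_ptp((412,136,140),q(-.175))
im,V=wshot('p1')
hsv=cv2.cvtColor(im,cv2.COLOR_RGB2HSV);C={}
for nm,ms in (('y',[((18,100,60),(32,255,255))]),('r',[((0,140,60),(6,255,255)),((174,140,60),(180,255,255))])):
    mm=sum(cv2.inRange(hsv,*m) for m in ms);k,l,s,c=cv2.connectedComponentsWithStats(mm.astype(np.uint8))
    C[nm]=np.array(sorted([c[i] for i in range(1,k) if 50<s[i,4]<400 and c[i,1]<230],key=lambda t:t[1]))+.3
    print(nm,C[nm])
Y=np.array([onz('wrist',p,48,V) for p in C['y']]);Rr=np.array([onz('wrist',p,48,V) for p in C['r']])
print(Y,Rr,np.r_[Y,Rr].mean(0)); d=Y[0]-Y[-1]+Rr[0]-Rr[-1];print(np.arctan2(d[1],d[0]),np.linalg.norm(d)/2)
print(bot.read_state()['t'])
```

```text
y [[330.957 114.854]
 [330.955 135.179]
 [331.097 154.743]
 [330.96  173.58 ]]
r [[311.318 115.147]
 [311.72  135.249]
 [311.982 154.827]
 [312.4   173.786]]
[[482.142 116.036  48.   ]
 [467.379 118.525  48.   ]
 [452.672 120.891  48.   ]
 [438.084 123.457  48.   ]] [[484.506 130.639  48.   ]
 [469.891 133.039  48.   ]
 [455.199 135.553  48.   ]
 [440.48  137.941  48.   ]] [461.294 127.01   48.   ]
-0.16560662985846122 44.65291311109522
14.525
```

View pics/p1.png

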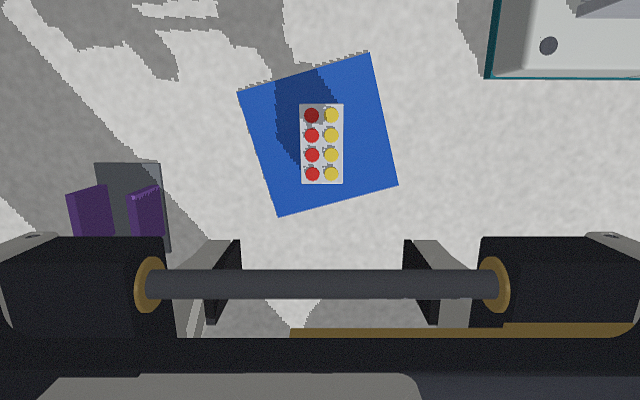

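The block stands upright at (461.3,127.0), yaw -0.166, level on the mat. Now take it by the long sides and carry it over the cradle.

Run:
```python
from h import *
bot.move_ptp((461.3,127.0,90),q(-.166))
bot.move_gripper(70)
bot.line_to((461.3,127.0,17),velocity=90)
bot.move_gripper(25,force=30)
s=bot.read_state();print(s['t'],s['width'],s['tcp_pos'],s['contact_force'])
bot.line_to((461.3,127.0,165),velocity=110)
s=bot.read_state();print(s['t'],s['width'],s['contact_force'])
T=mk((542.1,-149.2),-.181);c=tw(T,(0,57.5,0))[0];print(c)
bot.line_to((c[0],c[1],165),velocity=150,ori=q(-.181))
s=bot.read_state();print(s['t'],s['width'],s['tcp_pos'])
wshot('c0');cv2.imwrite('pics/c0s.png',cv2.resize(bot.camera('scene')[150:300,200:400,::-1],None,fx=4,fy=4,interpolation=cv2.INTER_CUBIC))
```

```text
17.1 33.76862815176431 [461.333 127.044  17.084] [-1.422  0.469  1.009]
18.5917 33.94939136279603 [-0.427 -0.817 -2.794]
[552.451 -92.639   0.   ]
20.325 34.024790870038984 [552.317 -92.088 165.056]
```

View pics/c0.png

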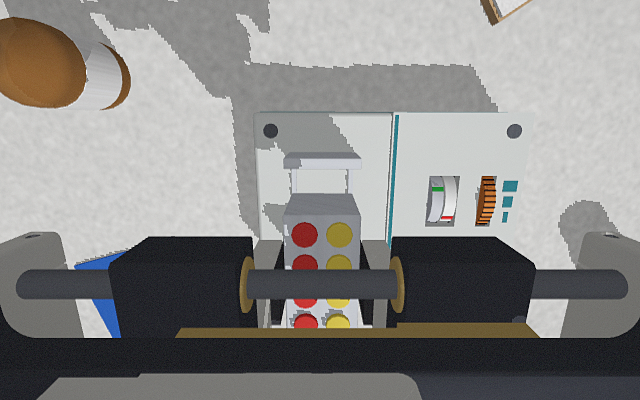

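View pics/c0s.png

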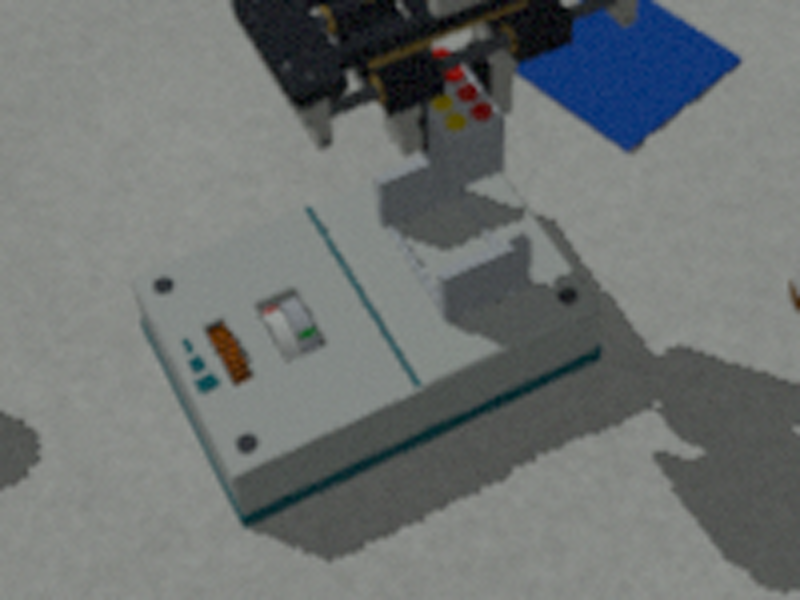

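The block is held straight above the cradle: width 34, no tilt. I'll check the screw predictions in this view, then lower it.

Run:
```python
from h import *
V=np.load('pics/c0.npy');T=mk((542.1,-149.2),-.181);print(proj('wrist',tw(T,[(60,100,55),(60,-100,55)]),V))
c=tw(T,(0,57.5,0))[0]
bot.line_to((c[0],c[1],112),velocity=100)
wshot('c1')
```

```text
[[270.421 130.681]
 [514.151 131.243]]
```

View pics/c1.png

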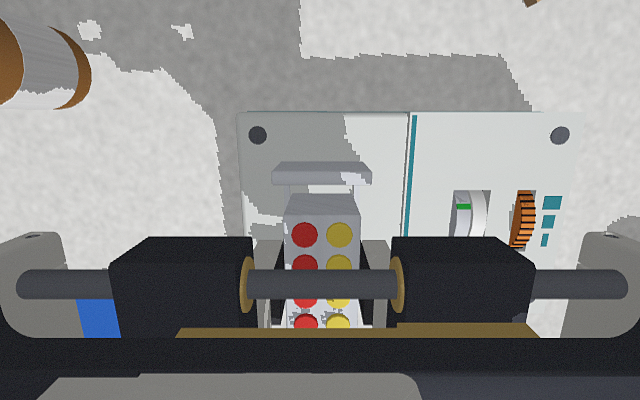

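The screws land within 1 px of prediction, and the block is centred between the lips with the end wall clear ahead. Lowering.

Run:
```python
from h import *
T=mk((542.1,-149.2),-.181);c=tw(T,(0,57.5,0))[0]
for z,v in ((80,70),(73,40),(70.5,20),(69.3,12),(68.8,10)):
    bot.line_to((c[0],c[1],z),velocity=v); s=bot.read_state();print(round(s['t'],2),s['tcp_pos'],s['contact_force'],s['moment'])
    if s['contact_force'][2]>1.5: break
wshot('c2')
```

```text
21.77 [552.403 -92.721  79.706] [ 0.748 -0.522 -3.33 ] [-0.092  0.148 -0.033]
22.09 [552.302 -92.65   72.834] [-0.399  0.491 -2.955] [-0.112  0.147  0.023]
22.37 [552.389 -92.627  70.453] [ 0.076  0.196 -2.468] [-0.095  0.104  0.016]
22.62 [552.408 -92.646  69.266] [ 0.133 -1.235 -2.401] [-0.041  0.17  -0.035]
22.87 [552.537 -92.639  69.126] [-1.616  0.601  3.022] [0.145 0.732 0.075]
```

View pics/c2.png

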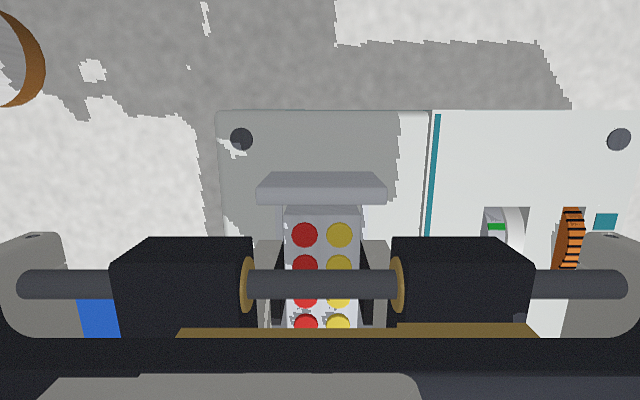

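Contact came at TCP 69.1, exactly the floor height expected. Release, rise, and inspect.

```bash
cat >> h.py <<'E'
T0=mk((542.1,-149.2),-.181);YAW=-.181
def ang(px,V,yc): # angle of rim mark from pixel: intersect ray with cylinder r25 axle z35 in mixer frame
    o,d=ray('wrist',px,V);Ti=np.linalg.inv(T0);o=Ti[:3,:3]@o+Ti[:3,3];d=Ti[:3,:3]@d
    a=d[0]**2+d[2]**2;b=o[0]*d[0]+(o[2]-35)*d[2];c=o[0]**2+(o[2]-35)**2-625
    t=(-b-np.sqrt(b*b-a*c))/a;p=o+t*d;return np.arctan2(p[0],p[2]-35),p
def marks(im,V):
    hsv=cv2.cvtColor(im,cv2.COLOR_RGB2HSV);w=proj('wrist',tw(T0,[(0,-47,60)]),V)[0];out={}
    for nm,ms in (('g',[((45,110,40),(80,255,255))]),('r',[((0,140,70),(6,255,255)),((174,140,70),(180,255,255))])):
        mm=sum(cv2.inRange(hsv,*m) for m in ms).astype(np.uint8);x,y=w.astype(int);k=np.zeros_like(mm);k[max(0,y-45):y+45,x-40:x+40]=1;mm=mm*k
        n,l,s,c=cv2.connectedComponentsWithStats(mm)
        if n>1:
            i=1+np.argmax(s[1:,4]);out[nm]=(c[i],s[i],*ang(c[i]+.5-.0,V,0))
    return out
E
python3 - <<'E'
from h import *
bot.move_gripper(56); bot.pause(.1)
c=tw(T0,(0,57.5,0))[0]
bot.line_to((c[0],c[1],150),velocity=150)
p=tw(T0,(-55,-30,0))[0]
bot.move_ptp((p[0],p[1],150),q(YAW))
im,V=wshot('d0'); print(bot.read_state()['t'],marks(im,V))
cv2.imwrite('pics/d0z.png',cv2.resize(im[20:240,180:500,::-1],None,fx=2.5,fy=2.5,interpolation=cv2.INTER_CUBIC))
E
```

```text
24.875 {'g': (array([335., 121.]), array([329, 119,  13,   5,  65], dtype=int32), np.float64(0.48859854147031667), array([ 11.735, -41.629,  57.075])), 'r': (array([349.24, 155.5 ]), array([343, 154,  13,   4,  50], dtype=int32), np.float64(-0.6206971307201622), array([-14.54 , -53.217,  55.337]))}
```

View pics/d0z.png

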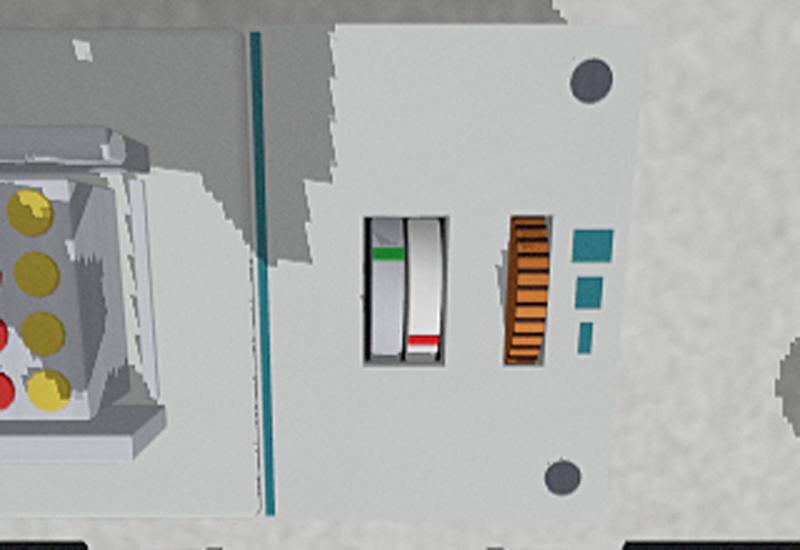

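The block sits flat in the cradle. Red is at -0.62 and green at +0.49, so about 1.11 rad remains. First stroke: 16 mm with a shut fingertip.

```bash
cat >> h.py <<'E'
def stroke(x0,x1,z=60.4,y=-86,v=35):
    f=lambda x,z:tuple(np.r_[tw(T0,(x,y,0))[0][:2],z])
    bot.line_to(f(x0,72),velocity=150,ori=q(YAW))
    bot.line_to(f(x0,z),velocity=40)
    s=bot.read_state();print('press',s['tcp_pos'],s['contact_force'])
    bot.line_to(f(x1,z),velocity=v)
    s=bot.read_state();print('end',s['tcp_pos'],s['contact_force'])
    bot.line_to(f(x1,72),velocity=60)
def look(n):
    p=tw(T0,(-55,-30,0))[0]
    bot.line_to((p[0],p[1],150),velocity=200)
    im,V=wshot(n);m=marks(im,V)
    for k in m: print(k,np.round(m[k][0],2),m[k][1],round(m[k][2],4),m[k][3])
    print('diff g-r',m['g'][2]-m['r'][2],bot.read_state()['t'])
    cv2.imwrite(f'pics/{n}z.png',cv2.resize(im[80:190,300:420,::-1],None,fx=5,fy=5,interpolation=cv2.INTER_CUBIC))
E
python3 - <<'E'
from h import *
bot.move_gripper(0,force=20)
print(bot.read_state()['width'])
stroke(-8,8); look('e1')
E
```

```text
0.22883271046377548
press [ 518.956 -232.096   60.658] [-0.28   2.258  3.096]
end [ 535.148 -235.268   60.478] [1.306 2.856 2.684]
g [336.5 123. ] [331 121  12   5  60] 0.4757 [ 11.448 -41.718  57.225]
r [351.5 141. ] [346 139  12   5  60] -0.0722 [ -1.804 -53.255  59.935]
diff g-r 0.5478630707022276 28.9417
```

View pics/e1z.png

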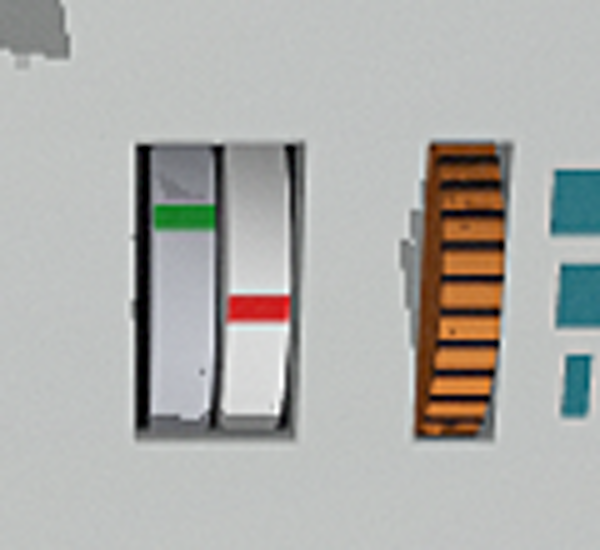

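Red moved 0.55 rad to about -0.07. Green stayed put within measurement noise, with 0.548 rad to go. Second stroke.

Run:
```python
from h import *
stroke(-8,7.6); look('e2')
bot.pause(.3); im,V=wshot('e2b');m=marks(im,V);print(m['g'][2],m['r'][2])
```

```text
press [ 518.981 -232.068   60.703] [0.27  2.206 2.682]
end [ 534.755 -235.203   60.474] [1.726 2.813 3.92 ]
g [336.5 123. ] [331 121  12   5  60] 0.4739 [ 11.409 -41.752  57.245]
r [351.5 123.5] [346 122  12   4  48] 0.4585 [ 11.066 -53.166  57.418]
diff g-r 0.015358788607845064 31.9583
0.48188900105967325 0.4660271396170506
```

View pics/e2z.png

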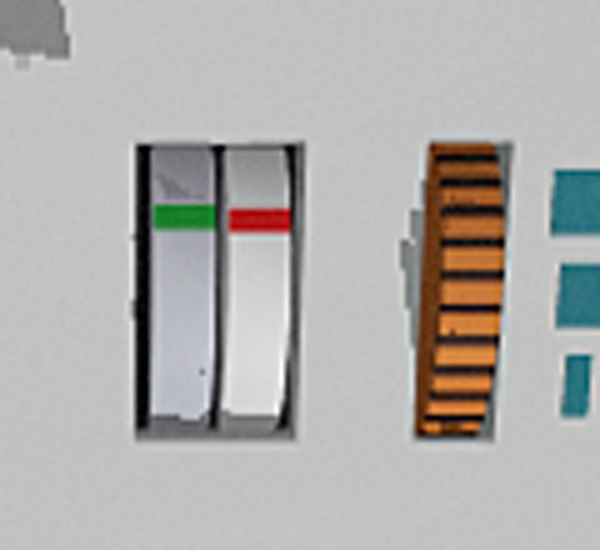

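Nearly level; red lags by about 0.015–0.02 rad, roughly half a pixel. I'll look closer, from nearly straight above, to decide on a fine correction.

```bash
cat >> h.py <<'E'
def rowprof(im,V,yc,nm):
    # sample rim over angles in mixer frame, average over width, find colour line centre
    th=np.linspace(-.1,.95,400);ys=yc+np.linspace(-3.5,3.5,8)
    acc=0
    for y in ys:
        P=np.c_[25*np.sin(th),np.full_like(th,y),35+25*np.cos(th)];p=proj('wrist',tw(T0,P),V).astype(np.float32)
        acc=acc+cv2.remap(im.astype(np.float32),(p[:,0]-.5).reshape(-1,1),(p[:,1]-.5).reshape(-1,1),cv2.INTER_LINEAR)[:,0]
    acc=acc/len(ys);w=(acc[:,0]-acc[:,1:].mean(1)) if nm=='r' else acc[:,1]-(acc[:,0]+acc[:,2])/2
    w=w-np.median(w);w[w<.3*w.max()]=0;i=np.argmax(w);m=abs(th-th[i])<.12
    return (w*th*m).sum()/(w*m).sum(),w.max()
def close_look(n):
    D=[]
    for i,(x,y,z) in enumerate(((-73,-47,82),(-66,-47,82),(-73,-44,88))):
        p=tw(T0,(x,y,z))[0];bot.line_to(tuple(p),velocity=200,ori=q(YAW));bot.pause(.1)
        im,V=wshot(f'{n}_{i}');g=rowprof(im,V,-41.5,'g');r=rowprof(im,V,-53,'r');D.append(g[0]-r[0]);print(g,r,g[0]-r[0])
        if i==0:
            c=proj('wrist',tw(T0,[(8,-60,58)]),V)[0].astype(int);cv2.imwrite(f'pics/{n}z.png',cv2.resize(im[max(0,c[1]-50):c[1]+50,c[0]-70:c[0]+70,::-1],None,fx=5,fy=5,interpolation=cv2.INTER_CUBIC))
    print('mean',np.mean(D),bot.read_state()['t'])
E
python3 - <<'E'
from h import *
close_look('f1')
for n in ('d0','e1','e2','e2b'):
    im=cv2.imread(f'pics/{n}.png')[:,:,::-1];V=np.load(f'pics/{n}.npy');print(n,rowprof(im,V,-41.5,'g'),rowprof(im,V,-53,'r'))
E
```

```text
(np.float64(0.49099013991903034), np.float32(86.56604)) (np.float64(0.4662934627795267), np.float32(138.26944)) 0.02469667713950363
(np.float64(0.4973239217547143), np.float32(93.12625)) (np.float64(0.4733467843482292), np.float32(146.77905)) 0.023977137406485105
(np.float64(0.4905090021704637), np.float32(83.470795)) (np.float64(0.4662029179219242), np.float32(133.90237)) 0.024306084248539528
mean 0.024326632931509422 33.7667
d0 (np.float64(0.4889377105816859), np.float32(99.08923)) (np.float64(0.06636347649886642), np.float32(0.3317566))
e1 (np.float64(0.491738765058237), np.float32(100.92499)) (np.float64(-0.053096180619538816), np.float32(178.14932))
e2 (np.float64(0.48937340027127546), np.float32(100.29349)) (np.float64(0.4604338780266969), np.float32(166.26996))
e2b (np.float64(0.48443170024430926), np.float32(104.70398)) (np.float64(0.46497899925503633), np.float32(156.54114))
```

View pics/f1z.png

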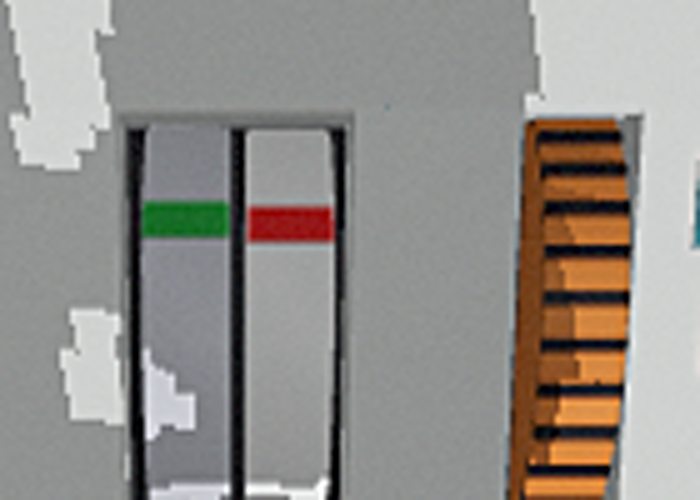

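Three views agree: red lags by 0.024 rad. One small stroke of about 1.2 mm, since earlier strokes lost about 0.5 mm each.

Run:
```python
from h import *
stroke(-.6,.6,v=10)
close_look('f2')
```

```text
press [ 525.948 -233.375   60.569] [-0.654  1.843  3.638]
end [ 527.457 -233.732   60.548] [-0.483  2.692  3.883]
(np.float64(0.4905719313431964), np.float32(84.61328)) (np.float64(0.5166986418590023), np.float32(135.50974)) -0.026126710515805895
(np.float64(0.49370859889578506), np.float32(87.98483)) (np.float64(0.5151354394862591), np.float32(143.85565)) -0.021426840590474006
(np.float64(0.4889775894992279), np.float32(87.05823)) (np.float64(0.5152178067200777), np.float32(138.76312)) -0.026240217220849738
mean -0.02459792277570988 37.05
```

View pics/f2z.png

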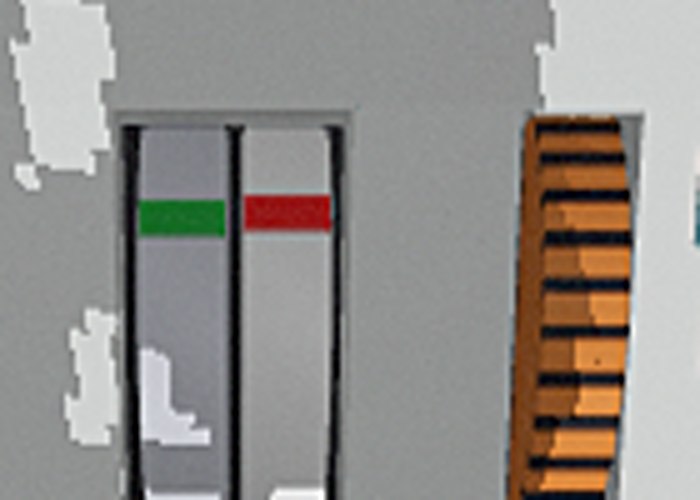

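It overshot by the same amount: 1.2 mm gave 0.049 rad. Going back 0.6 mm.

Run:
```python
from h import *
stroke(.3,-.3,v=6)
close_look('f3')
```

```text
press [ 526.867 -233.536   60.579] [0.084 2.613 2.238]
end [ 526.651 -233.593   60.678] [1.549 2.453 3.801]
(np.float64(0.47672858179454447), np.float32(84.20001)) (np.float64(0.502234564395624), np.float32(146.3812)) -0.025505982601079502
(np.float64(0.49343827141268265), np.float32(88.51691)) (np.float64(0.498424585831825), np.float32(135.59818)) -0.004986314419142324
(np.float64(0.4875317701643301), np.float32(85.40491)) (np.float64(0.48260324084546674), np.float32(134.19318)) 0.0049285293188633394
mean -0.008521255900452829 40.325
```

View pics/f3z.png

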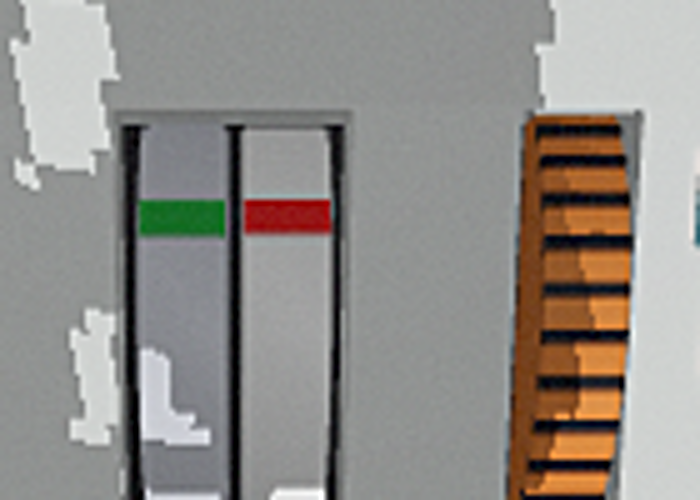

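The lines look level (f3: both bands near row 217), with a mean difference of -0.009 rad. Raise the arm clear and make a last check of block and bench.

Run:
```python
from h import *
p=bot.read_state()['tcp_pos'];bot.line_to((p[0],p[1],190),velocity=150);bot.pause(.2)
im,V=wshot('z1');print(rowprof(im,V,-41.5,'g'),rowprof(im,V,-53,'r'))
t=bot.camera('top')[:,:,::-1];s=bot.camera('scene')[:,:,::-1]
cv2.imwrite('pics/ztop.png',t);cv2.imwrite('pics/zscene.png',cv2.resize(s[100:300,140:520],None,fx=2,fy=2))
print(proj('wrist',tw(T0,[(22.5,65,100),(-22.5,65,100),(22.5,50,100),(-22.5,50,100)]),V),bot.read_state()['t'])
```

```text
(np.float64(0.46946014628603366), np.float32(102.65936)) (np.float64(0.49525784766114145), np.float32(158.83905))
[[171.248  81.174]
 [178.691 144.137]
 [191.94   81.209]
 [198.346 144.166]] 41.5083
```

View pics/z1.png

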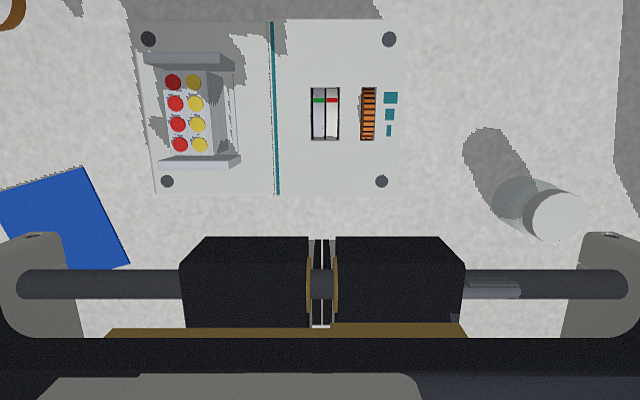

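View pics/zscene.png

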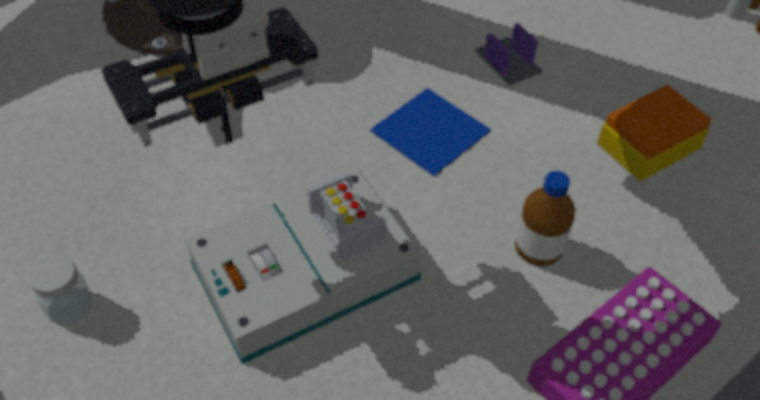

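View pics/ztop.png

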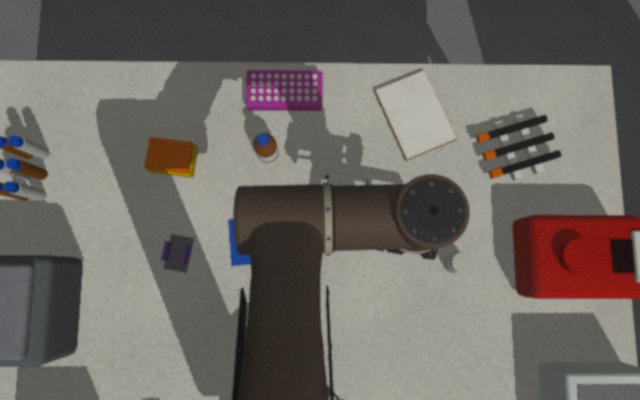

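Block upright in the cradle, lines level, and bottle, tip box and jar where they were. Handing in.

```bash
python3 -c "
from plant import bot
print(bot.close_job(), bot.read_state()['t'])"
```

```text
the job is handed in; nothing more can be done
the job is handed in; nothing more can be done
```

The job is done and handed in, with the clock at 41.5 s at my last check (limit 64 s); no verdict was reported.

- **Block:** I took it out of the stand by its ends (jaw width 61.7 mm), set it upright on the blue mat and let go. I took it again by its long sides (34.0 mm) and lowered it into the cradle. Contact came at TCP height 69.1 mm, the floor height expected. The last pictures show it upright between the cradle walls, with the arm clear.
- **Thumbwheel:** Two strokes of about 16 mm, then a small one that overshot and one back. Red started about 1.1 rad short of green.
- **Last checks of the lines:** They look level to the eye. The four final readings of green minus red were -0.026, -0.005, +0.005 and -0.026 rad. That spread is about a pixel, so red may be up to 0.03 rad ahead of green.
- **Green line:** It stayed at about 0.49 rad, though single readings scattered between 0.47 and 0.50.
- **Other things on the bench:** The bottle and tip box look unmoved in the scene and top views. The jar stands where it was in the scene view; the arm partly hides it from above.

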